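# Drop a spent cuvette down the two-way chute into its collecting tray

### The job

Get the drop station ready for plastic: slide the clear tray of cuvettes in until it is fully home against the stop at the back of its bay, and throw the diverter lever fully over so that the chute feeds the tray and not the bay with the beaker. Then, without lifting it, push the spent cuvette along its ledge and off the inner edge, so that it drops down the chute and ends up in the tray with the others. Leave the vial on the other ledge, the beaker and the bottles on the top shelf standing where they are.

Things in the scene. Friction and masses are not known exactly. Their poses are not given: they have to be found in the camera images.
- station: Sheet-metal drop station, fixed, 300 mm wide (y), 75 mm deep (x). Origin on the bench below the middle of the chute; x to the back, y to its left, z up. Two ledges, tops at z = 180 mm, |y| = 35 to 150 mm, x = -34 to +34 mm, with a 5 mm lip along the front and a back panel behind. The chute's open mouth lies between them, |y| < 35 mm. Below: two bays on the bench, left (y = 2 to 68 mm) and right (y = -2 to -68 mm).
- left_edge (a point): Middle of the inner edge of the left ledge, where things drop into the chute: x = 0, y = +35, z = 180 mm in the station's frame.
- right_edge (a point): The same of the right ledge: x = 0, y = -35, z = 180 mm in the station's frame.
- shelf_edge (a point): Middle of the lower front edge of the shelf that hangs over both ledges and the mouth: x = -23, z = 284 mm in the station's frame, 300 mm wide, so a tool must reach in to the ledges from the front at a slant. The ends between ledge and shelf are open but for a thin rod bracket at the rear.
- bay_stop (a point): Point on the back panel, which is the stop of both bays: x = +34, y = 0, z = 20 mm in the station's frame. The bays are open to the front, 70 mm high, 66 mm wide, with a thin divider between them; above them a clear window (x = -35 to -38 mm) closes the chute's front.
- diverter (a joint): Angle (rad) of the diverter flap and its lever about a level shaft along the station's x (y = 0, z = 95 mm), -0.52 to +0.52 between stops. 0: upright, half-way. Positive: flap and lever lean right (-y), parts go to the left bay; negative: they lean left, parts go to the right bay. So the lever leans away from the bay it feeds. 1 to 2 N at the knob moves it; it stays where left.
- diverter_knob (a point): Middle of the lever's black knob: a level cylinder 15 mm thick, 42 mm long, sticking out in front of the window along the station's -x (x = -52 to -94 mm), 68 mm from the shaft, 163 mm above the bench when upright. The bare lever arm is behind it at x = -50 mm.
- tray: Loose clear plastic tray, 58 x 105 x 26 mm, about 90 g, with a row of six cuvettes (14 mm high) fixed in it; it stands on the bench with one short end in one bay, pulled out 42 to 62 mm. Origin: centre of its underside; long axis its own y, pointing to the station's front (-x). Slides when its front end is pushed. Home, it touches the back stop: centre at x = -18, front end at x = -71 mm in the station's frame.
- beaker: Small beaker part-filled with a pale sandy sample, 52 mm across, 63 mm high, standing loose in front of the other bay. Origin: centre of its underside. Stays where it is.
- cuvette: Spent plastic cuvette, a loose block 45 x 12 x 12 mm of 11 to 17 g, lying on one of the two ledges, 65 to 105 mm from the middle, its long axis (own x) roughly across the ledge (along the station's x, within 0.3 rad). Origin: centre of its underside.
- vial: Capped glass vial with a green cap, 22 mm across, 56 mm high, standing loose on the other ledge. Origin: centre of its underside. Stays where it is.
- bottle_a: Dropper bottle with a black cap, 33 mm across, 70 mm high, standing loose on the top shelf (288 mm above the bench). Origin: centre of its underside. Stays where it is.
- bottle_b: Dropper bottle with a red cap, 33 mm across, 66 mm high, standing loose beside it. Origin: centre of its underside. Stays where it is.
Things that resemble listed ones, but are neither listed nor needed, are in the scene too. What is shaped like the cuvette but red is not meant.

How it is judged:
By the outcome, as a careful person would: the job done as asked, in the order asked, and still so for the second after the job is handed in, with the robot touching nothing.
It also fails if it takes over 48 s, if anything falls off the work surface, if the arm or the gripper's body presses on something with over 40 N, if the wrist force passes 120 N, or if a joint passes its speed limit or range.

### The arm

A 6-joint arm with a two-finger parallel gripper is mounted at the origin on the work surface; the furniture and walls round the work are solid. World frame = base frame: x ahead of the robot, y to its left, z up, the work surface at z = 0. Lengths are in mm, angles in rad, forces in N, time in s.
With the tool pointing down it reaches from about 300 to 775 mm from the base axis. Payload 14.6 kg.
Tool frame: the origin (TCP) lies on the centre line of the jaws, within the pads' length; the fingertips stand ahead of it and the grasp point (between the pads) is the TCP (manip.tip_reach is the z of the fingertips in the tool frame, in mm); z points along the fingers, y is the direction in which the jaws open and shut (so a half turn about z gives the same grasp; the last joint's range is limited). The gripper opens to 94 mm and grips with 3 to 60 N. Pads are 16 mm wide; open, the fingers measure 119 mm over their backs; the gripper's body (75 mm by 177 mm) begins 78 mm behind the grasp point.
Start: joints at [-1.199, 0.3, 1.521, -0, 1.321, -0.067], TCP at [233.661, -497.887, 224.446] pointing down, gripper open.
Joint ranges: [-3.03, 3.03], [-0.79, 2.21], [0.23, 2.52], [-1.04, 4.18], [0, 3.07], [-2.55, 2.55]. Speed limits (rad/s): [2.22, 2.22, 2.57, 3.14, 3.14, 3.14].

### API

Orientations are given as [roll, pitch, yaw] about the fixed x, y, z axes, in that order (R = Rz(yaw) Ry(pitch) Rx(roll)).
In Python, from cell import manip, camera, search_frame, masks_of, tip_of gives the robot as it stands.
- The arm moves only by the tool send_rows, never from a script. Its argument "plan" is a list of rows, each an object with "travel": the shift along the tool's x, y, z in mm, a list of three; "delta_rot": the turn, a rotation vector about the tool's x, y, z in degrees, a list of three; "fingers": the gripper's target within -1 to 1 (shut at 1, half-way at 0, fully open at -1). In form: [{"travel": [dx, dy, dz], "delta_rot": [wx, wy, wz], "fingers": fingers}, ...]. A call has 1 to 20 rows; each row shifts and turns the commanded pose from where the row before left it, along the tool's axes as they then stand; what a row does not reach is not made up. A row lasts 1/8 s, in which the tool goes at most 62.5 mm and 10.7 degrees, less where a joint would pass 70% of its speed; a pose out of reach is approached as far as the arm can. A call is refused whole if a number of a shift passes 62.5 or a number of a turn 10.7, either way. A call with a gripper value outside its range is refused whole. The fingers move at their own pace and stop on an object; "grip_force" is the grip in N (left out, the last holds). Time passes only in rows, so rows that do not move let the fingers close. It gives the time, the measured TCP pose, the force and the opening at its end, in the units of the state.
- manip.read_state(): the state, without advancing time (a new reading comes with each control period).
- camera(name): name is "scene" or "top" or "wrist"; returns a dict with "color" (420x560x3 uint8, red, green, blue), "z_map" (420x560 float32, mm along the optical axis (not along the pixel's ray), 0 where there is no reading), "fov_y" (degrees; the focal length in pixels is half the picture's height over the tangent of half this angle, whatever the lens; pixels are square), "cx", "cy" (the principal point, pixels), "world_from_camera" (4x4, takes a point from camera to world coordinates); the wrist camera has in their place "tool_from_camera" (4x4, takes a point from camera to tool coordinates, whose origin is the TCP and whose axes are the flange's). Camera axes: x right, y up, looking along -z (the intrinsics and any distortion apply to the point x, -y, -z); pixel columns grow to the right and rows downward; lengths in mm; the calibration is good to about 2 mm. A picture is of the moment at which its call begins: read the wrist's pose just before it.
- manip.sign_off(): hands the job in, once; it reports no verdict.
Trained networks look in the newest picture that a camera, given by its name, has taken for a name from the list of things; names that differ only in an ending like _2 or _b are one class to them, and where a whole thing is asked for, a point or a joint stands for the part that bears it (a point fixed in the world has none). Each returns a list of dicts, best first, with "confidence" (0 to 1); they miss things now and then, are a little off and sometimes report something else, mostly with a low value. They report only what shows in the picture. A call takes as long as a camera call. They do not tell look-alikes from the thing itself.
- search_frame(name, camera): "at" ([x, y, z] in mm, in the coordinates of the camera as it stood for that picture, good to about 4 mm: the middle of the surface that is visible of it).
- masks_of(name, camera): "region" (420x560 bool, what is visible of it).
- tip_of(name, camera): "at" ([x, y, z] in mm, in the coordinates of the camera as it stood for that picture, good to about 4 mm: a listed point, or the origin of a listed thing).
The state is a dict: "clock": time; "joints": joint angles; "qd": joint speeds; "effort": joint torques, N m; "eef_pos": TCP position; "eef_rot": TCP orientation; "wrist_force": force on the tool from outside, world axes, zero at the start; "moment": the same for the moment, N m; "finger_gap": finger opening in mm.
Only numpy, scipy, OpenCV 4.12 (cv2) and the standard library are available. Lean on these libraries where they do the work, as an engineer would, in place of code of your own. Each camera call takes 0.05 s, during which the arm holds its last target. There are 200 camera calls.

## Working session

There is one attempt and no reset: what is moved stays moved. The work goes in short steps, Python scripts to look and compute and a tool call to move; the robot and the scene stay as the last step left them, time stands still between calls to the robot, and variables do not carry over. Pictures are saved under pics/ and viewed, about 8 in all and at most 12, crops included, and the job is handed in when it is done.

Besides the shell and the picture viewer there is one more tool, called after "Call:" as name(argument=value, ...) on one line, values as JSON. send_rows: Moves the arm, as the interface text tells. Its arguments: {"type":"object","properties":{"plan":{"type":"array"},"grip_force":{"type":"number"}},"required":["plan"]}

```bash
mkdir -p pics; ls; cat > h.py <<'E'
import numpy as np, cv2
from cell import manip, camera, search_frame, masks_of, tip_of
from scipy.spatial.transform import Rotation as R
def K(c): f=210/np.tan(np.radians(c["fov_y"])/2); return f,c["cx"],c["cy"]
def w(T,p): return (np.asarray(T)@np.r_[p,1])[:3]
def cloud(c):
    f,cx,cy=K(c); v,u=np.mgrid[0:420,0:560]; z=c["z_map"]
    P=np.stack([(u-cx)/f*z,-(v-cy)/f*z,-z,np.ones_like(z)],-1)
    return (P@np.asarray(c["world_from_camera"]).T)[...,:3]
def save(c,n,crop=None,s=1):
    im=c["color"][...,::-1]
    if crop: a,b,d,e=crop; im=im[b:e,a:d]
    cv2.imwrite("pics/"+n,cv2.resize(im,None,fx=s,fy=s,interpolation=cv2.INTER_CUBIC))
E
python3 - <<'E'
from h import *
s=manip.read_state(); print(s, manip.tip_reach)
ims=[]
for n in("scene","top"):
    c=camera(n); print(n,c["fov_y"],c["cx"],c["cy"],[k for k in c]); T=c["world_from_camera"]; print(np.round(T,3))
    ims.append(c)
    for o in("station","left_edge","right_edge","shelf_edge","bay_stop","diverter_knob","tray","beaker","cuvette","vial","bottle_a"):
        for d in tip_of(o,n)[:3]: print(n,o,round(d["confidence"],2),np.round(w(T,d["at"])))
    save(c,n+"0.png",s=1.4)
E
```

```text
pics
{'clock': 0.0, 'joints': array([-1.19860535e+00,  3.00482592e-01,  1.52162339e+00, -3.25976438e-05,
        1.32069553e+00, -6.66076219e-02]), 'qd': array([-0.00065702, -0.00040674, -0.00189244,  0.00132835, -0.00194147,
        0.00054281]), 'effort': array([-2.51221878e-03, -5.31807017e+01, -3.52741027e+01,  7.06613087e-02,
        2.43224110e-02, -1.46522680e-04]), 'eef_pos': array([ 233.56116975, -497.66045631,  223.86211698]), 'eef_rot': array([-3.14038437e+00, -4.89563790e-05,  4.38806654e-01]), 'wrist_force': array([ 0.35783545, -0.84490144,  0.05586585]), 'moment': array([-0.01136302, -0.02919507, -0.00566858]), 'finger_gap': 94.2981721330774} 19.0
scene 52.08168847801437 276.86109340661204 212.1380841389826 ['color', 'z_map', 'fov_y', 'cx', 'cy', 'world_from_camera']
[[ 9.70000e-01 -1.42000e-01  1.98000e-01  7.92252e+02]
 [ 2.43000e-01  4.85000e-01 -8.40000e-01 -8.19899e+02]
 [ 2.30000e-02  8.63000e-01  5.05000e-01  6.52609e+02]
 [ 0.00000e+00  0.00000e+00  0.00000e+00  1.00000e+00]]
scene station 0.94 [609.  19.  -0.]
scene station 0.61 [612. 114. 290.]
scene left_edge
[... 743 characters left out ...]
01 -3.40000e-02 -2.03550e+01]
 [ 9.00000e-03  3.52000e-01  9.36000e-01  9.76271e+02]
 [ 0.00000e+00  0.00000e+00  0.00000e+00  1.00000e+00]]
top station 0.89 [608.  21.   4.]
top station 0.62 [585.  18. 282.]
top station 0.46 [604. -73. 176.]
top left_edge 0.66 [606.  59. 186.]
top right_edge 0.73 [610. -11. 183.]
top shelf_edge 0.92 [583.  21. 283.]
top bay_stop 0.79 [640.  20.  18.]
top diverter_knob 0.58 [535.  14. 158.]
top beaker 0.78 [549. -17.   3.]
top beaker 0.65 [609.  21.   4.]
top cuvette 0.68 [ 527. -156.    0.]
top cuvette 0.5 [605. -74. 177.]
top cuvette 0.5 [ 629. -191.    1.]
top vial 0.52 [601. 101. 181.]
top bottle_a 0.81 [610. 119. 289.]
top bottle_a 0.61 [609.  70. 287.]
```

View pics/scene0.png

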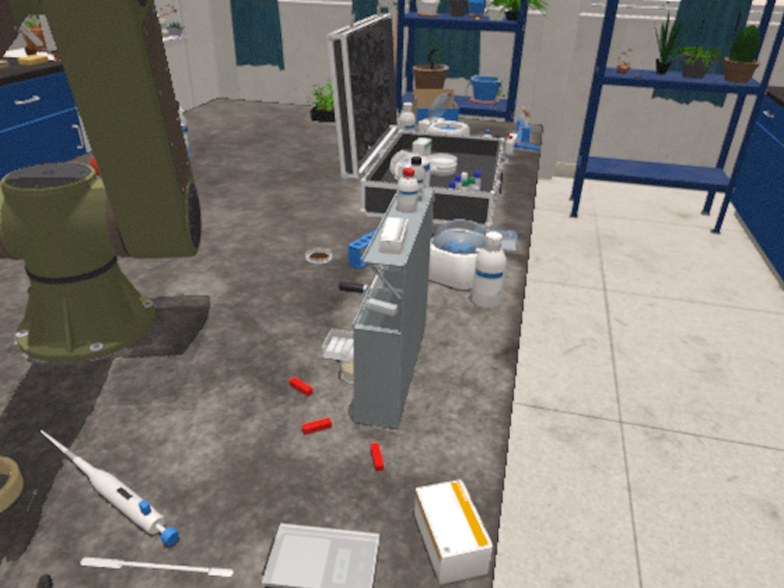

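View pics/top0.png

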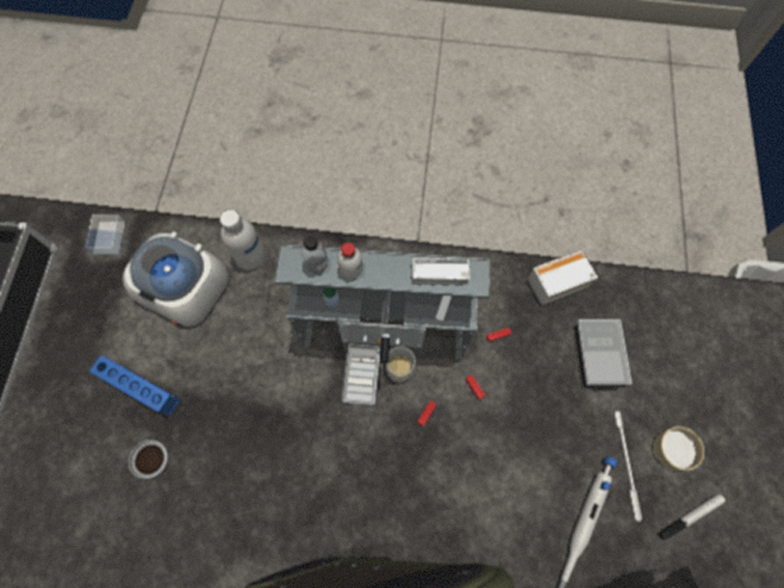

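The scene picture shows the station edge-on with the knob at about (352,287), the cuvette on the near (right) ledge at (380,305), and red look-alikes on the bench. The top picture shows the tray at (361,375), beaker (400,365), knob (385,348), cuvette on the right ledge (443,307), vial (329,293), and bottles (312,250) and (348,258). Next I'll measure these more closely.

```bash
python3 - <<'E'
from h import *
for n in("scene","top"):
    c=camera(n); P=cloud(c); T=c["world_from_camera"]
    for o in("tray","beaker","cuvette","vial","diverter_knob","bottle_a"):
        for d in masks_of(o,n)[:3]:
            p=P[d["region"]&(c["z_map"]>0)]
            if len(p)<8: print(n,o,len(p)); continue
            m=np.median(p,0)
            if o=="cuvette" and m[2]<150: continue
            lo,hi=np.percentile(p,[4,96],axis=0); q=p[:,:2]-p[:,:2].mean(0); ev,U=np.linalg.eigh(q.T@q)
            print(n,o,round(d["confidence"],2),len(p),"med",m.round(),"lo",lo.round(),"hi",hi.round(),"axis deg",np.degrees(np.arctan2(U[1,1],U[0,1])).round())
    # shelf top front edge & back panel yaw
    s=P[(abs(P[...,2]-288)<4)&(P[...,0]>560)&(P[...,0]<670)&(abs(P[...,1]-20)<170)]
    if len(s)>50:
        xs=[];ys=np.arange(-115,150,15)
        e=[(y+7.5,np.percentile(s[(s[:,1]>y)&(s[:,1]<y+15),0],2)) for y in ys if ((s[:,1]>y)&(s[:,1]<y+15)).sum()>8]
        e=np.array(e); k=np.polyfit(e[:,0],e[:,1],1); print(n,"shelf front x=",k,"at y=20",np.polyval(k,20),"y range",np.percentile(s[:,1],[1,99]))
c=camera("top"); save(c,"top1.png",(190,160,360,300),4.5)
E
```

```text
scene tray 0.74 199 med [620. 107. 334.] lo [606.  99. 295.] hi [627. 117. 357.] axis deg 100.0
scene tray 0.72 290 med [487.  52.  14.] lo [472.  18.   2.] hi [506.  79.  26.] axis deg 93.0
scene tray 0.17 390 med [612.  54. 320.] lo [596.  48. 292.] hi [625.  63. 352.] axis deg 104.0
scene beaker 0.49 253 med [534. -38.  42.] lo [524. -43.   8.] hi [549.   1.  61.] axis deg 109.0
scene beaker 0.45 161 med [607. -80. 190.] lo [587. -87. 181.] hi [627. -70. 193.] axis deg 165.0
scene cuvette 0.65 173 med [608. -80. 189.] lo [587. -87. 180.] hi [628. -67. 193.] axis deg 163.0
scene diverter_knob 0.47 160 med [542.   5. 166.] lo [514.   0. 151.] hi [593.  14. 170.] axis deg 109.0
scene bottle_a 0.84 399 med [612.  54. 321.] lo [597.  48. 293.] hi [625.  65. 353.] axis deg 103.0
scene bottle_a 0.65 6483 med [626. -99. 168.] lo [ 576. -132.   20.] hi [649. 105. 306.] axis deg 90.0
scene bottle_a 0.64 229 med [620. 106. 333.] lo [604.  64. 290.] hi [627. 119. 357.] axis deg 100.0
scene shelf front x= [8.85909533e-02 5.91279133e+02] at y=20 593.0509519174476 y range [-130.83454567  159.610
[... 298 characters left out ...]
vial 0.61 123 med [592. 101. 217.] lo [588.  93. 187.] hi [600. 113. 237.] axis deg 75.0
top vial 0.24 287 med [558.  15. 166.] lo [516.   5.  27.] hi [641.  27. 172.] axis deg -174.0
top diverter_knob 0.74 223 med [550.  14. 168.] lo [516.   5.  99.] hi [629.  25. 172.] axis deg -174.0
top bottle_a 0.89 396 med [603. 114. 336.] lo [596. 102. 297.] hi [618. 130. 360.] axis deg -156.0
top bottle_a 0.71 368 med [602.  66. 334.] lo [594.  53. 298.] hi [617.  81. 355.] axis deg -166.0
top bottle_a 0.34 119 med [592. 100. 217.] lo [588.  93. 191.] hi [600. 111. 237.] axis deg 105.0
top shelf front x= [-5.09391897e-02  5.85159750e+02] at y=20 584.1409661441993 y range [-125.48356264  170.00779277]
```

View pics/top1.png

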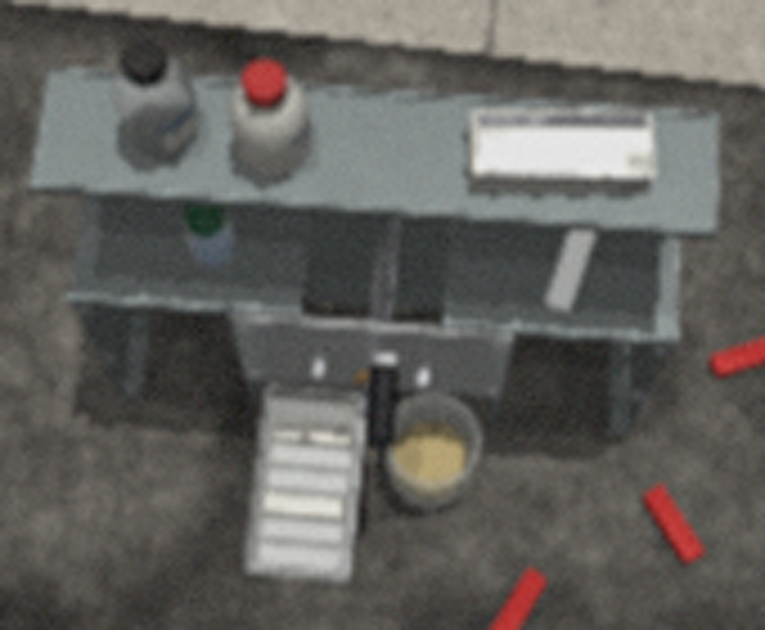

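The station is at about (609, 20) with yaw +0.05 rad. The tray is in the left bay, pulled out about 62 mm. The lever is upright and has to go right (−y). The cuvette is on the right ledge at (607, −77), turned about −17°. I'm moving to the approach point in front of the tray.

Call:
send_rows(plan=[{"travel":[30,-34,-3],"delta_rot":[0,0,0],"fingers":0.47},{"travel":[30,-34,-3],"delta_rot":[0,0,0],"fingers":0.47},{"travel":[30,-34,-3],"delta_rot":[0,0,0],"fingers":0.47},{"travel":[30,-34,-3],"delta_rot":[0,0,0],"fingers":0.47},{"travel":[30,-34,-3],"delta_rot":[0,0,0],"fingers":0.47},{"travel":[30,-34,-3],"delta_rot":[0,0,0],"fingers":0.47},{"travel":[30,-34,-3],"delta_rot":[0,0,0],"fingers":0.47},{"travel":[30,-34,-3],"delta_rot":[0,0,0],"fingers":0.47},{"travel":[30,-34,-3],"delta_rot":[0,0,0],"fingers":0.47},{"travel":[30,-34,-3],"delta_rot":[0,0,0],"fingers":0.47},{"travel":[30,-34,-3],"delta_rot":[0,0,0],"fingers":0.47},{"travel":[30,-34,-3],"delta_rot":[0,0,0],"fingers":0.47},{"travel":[0,0,0],"delta_rot":[0,0,7.5],"fingers":0.47},{"travel":[0,0,0],"delta_rot":[0,0,7.5],"fingers":0.47},{"travel":[0,0,0],"delta_rot":[0,0,7.3],"fingers":0.47},{"travel":[0,0,0],"delta_rot":[0,9,0],"fingers":0.47},{"travel":[0,0,0],"delta_rot":[0,9,0],"fingers":0.47},{"travel":[0,0,0],"delta_rot":[0,9,0],"fingers":0.47},{"travel":[0,0,0],"delta_rot":[0,9,0],"fingers":0.47},{"travel":[0,0,0],"delta_rot":[0,9,0],"fingers":0.47}])

```text
clock: 4.45
eef_pos: [386.1, 24.3, 261.0]
eef_rot: [3.141, -0.792, 0.05]
wrist_force: [0.7, -0.2, 0.2]
finger_gap: 25.0
```

```bash
cat >> h.py <<'E'
def tw():
    s=manip.read_state(); T=np.eye(4); T[:3,:3]=R.from_euler("xyz",s["eef_rot"]).as_matrix(); T[:3,3]=s["eef_pos"]; return T
def wrist():
    T=tw(); c=camera("wrist"); c["world_from_camera"]=T@np.asarray(c["tool_from_camera"]); return c
ST=np.array([[np.cos(.05),-np.sin(.05),609],[np.sin(.05),np.cos(.05),20]])
def st2w(x,y): return ST@[x,y,1]
def w2st(p): return ST[:,:2].T@(np.asarray(p)[:2]-ST[:,2])
def shift(p): # tip target -> tool-axes shift of TCP
    T=tw(); tip=T[:3,3]+19*T[:3,2]; return np.round(T[:3,:3].T@(np.asarray(p)-tip),1), tip.round(1)
E
python3 - <<'E'
from h import *
s=manip.read_state(); print(s["joints"].round(2))
c=wrist(); P=cloud(c); T=c["world_from_camera"]; save(c,"w0.png",s=1.4)
for o in("station","left_edge","right_edge","shelf_edge","diverter_knob","tray","cuvette","vial","beaker"):
    for d in tip_of(o,"wrist")[:2]: print(o,round(d["confidence"],2),w(T,d["at"]).round())
for o in("tray","beaker","cuvette","vial","diverter_knob"):
    for d in masks_of(o,"wrist")[:2]:
        p=P[d["region"]&(c["z_map"]>0)]
        if len(p)<8: continue
        lo,hi=np.percentile(p,[3,97],axis=0); print(o,round(d["confidence"],2),len(p),np.median(p,0).round(),lo.round(),hi.round())
E
```

```text
[-0.1  -0.55  2.36  0.2   0.55  1.29]
station 0.61 [602.  20.   2.]
left_edge 0.89 [604.  56. 180.]
right_edge 0.7 [611. -17. 182.]
diverter_knob 0.95 [531.  14. 162.]
tray 0.85 [522.  49.   2.]
cuvette 0.95 [ 634. -198.    4.]
cuvette 0.84 [ 526. -164.   -1.]
vial 0.69 [595. 101. 179.]
beaker 0.73 [545. -16.  -0.]
tray 0.84 3349 [533.  46.  12.] [471.  24.   1.] [575.  79.  26.]
beaker 0.58 2107 [552. -18.  38.] [521. -40.  14.] [568.   5.  62.]
cuvette 0.91 680 [599. -73. 192.] [583. -83. 180.] [626. -66. 193.]
cuvette 0.77 410 [ 630. -195.   11.] [ 619. -217.   -0.] [ 644. -176.   13.]
vial 0.76 1500 [589.  99. 214.] [586.  91. 184.] [599. 109. 236.]
diverter_knob 0.58 1380 [546.  13. 167.] [512.   3.  95.] [629.  21. 170.]
```

View pics/w0.png

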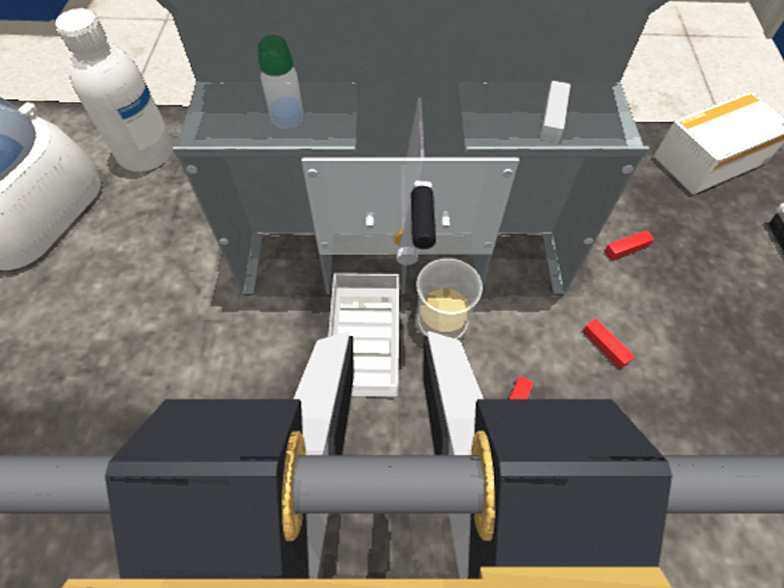

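```bash
python3 - <<'E'
from h import *
print(shift([450,48,11])); print(w2st([473,48]),st2w(-71,35))
E
```

```text
(array([-130.4,  -20.4,  203.3]), array([399.7,  25.1, 247. ]))
[-134.43061867   34.76217431] [536.33946059  51.4077381 ]
```

Call:
send_rows(plan=[{"travel":[-21.7,-3.4,33.9],"delta_rot":[0,0,0],"fingers":0.47},{"travel":[-21.7,-3.4,33.9],"delta_rot":[0,0,0],"fingers":0.47},{"travel":[-21.7,-3.4,33.9],"delta_rot":[0,0,0],"fingers":0.47},{"travel":[-21.7,-3.4,33.9],"delta_rot":[0,0,0],"fingers":0.47},{"travel":[-21.7,-3.4,33.9],"delta_rot":[0,0,0],"fingers":0.47},{"travel":[-21.7,-3.4,33.8],"delta_rot":[0,0,0],"fingers":0.47},{"travel":[0,0,0],"delta_rot":[0,0,0],"fingers":0.47}])

```text
clock: 6.08
eef_pos: [416.7, 51.9, 122.8]
eef_rot: [-3.086, -0.784, 0.05]
wrist_force: [0.6, -0.1, -0.8]
finger_gap: 24.9
```

```bash
python3 - <<'E'
from h import *
print(shift([531,52,11]),manip.read_state()["joints"].round(2),manip.read_state()["eef_rot"])
E
```

```text
(array([  1.9,  14.5, 140.2]), array([430. ,  53.6, 109.4])) [-0.03 -0.13  2.47  1.39  0.11  0.12] [-3.08627315 -0.78374983  0.0502077 ]
```

```bash
cat > kin.py <<'E'
from h import *
from scipy.optimize import least_squares
s=manip.read_state()
D=[(np.array([-1.1986,.30048,1.52162,0,1.3207,-.0666]),np.array([233.56,-497.66,223.86])),
   (np.array([-.1,-.55,2.36,.2,.55,1.29]),np.array([386.1,24.3,261.])),(s["joints"],s["eef_pos"])]
def fk(q,k):
    h,a,L1,L2,e,L3=k
    A=R.from_euler("z",q[0]); B=A*R.from_euler("y",q[1]); C=B*R.from_euler("y",q[2]); W=C*R.from_euler("z",q[3])*R.from_euler("y",q[4])
    return A.apply([a,0,h])+B.apply([0,0,L1])+C.apply([e,0,L2])+W.apply([0,0,L3]), W.apply([0,0,1.])
k0=[300,0,400,400,0,250]
r=least_squares(lambda k:np.concatenate([(fk(q,k)[0]-p)*wt for (q,p),wt in zip(D,(1,.3,1))]+[(k-np.array(k0))*.003]),k0)
print(r.x.round(1),[ (fk(q,r.x)[0]-p).round(1) for q,p in D])
k=r.x
print("lim")
for tilt in (20,25,30,35,40):
  for x in (452,531):
    z=11; t=np.radians(tilt); d=np.array([np.sin(t),0,-np.cos(t)]); y=50
    tcp=np.array([np.hypot(x,y),0,z])-19*d
    g=least_squares(lambda q:np.r_[fk([0,q[0],q[1],0,q[2]],k)[0][[0,2]]-tcp[[0,2]], 300*(q.sum()-(np.pi-t))],[.2,2.2,.5])
    print(tilt,x,g.x.round(2),round(g.cost,2))
E
python3 kin.py
```

```text
[ 365.7 -254.   652.9  657.2  104.9  505.1] [array([-33.9, -13.8,  -4.6]), array([-7.3, -9.6, 50.3]), array([-0.2, -8.1,  0.1])]
lim
20 452 [0.15 2.13 0.51] 0.0
20 531 [0.25 2.   0.54] 0.0
25 452 [0.13 2.2  0.38] 0.0
25 531 [0.23 2.07 0.41] 0.0
30 452 [0.11 2.27 0.23] 0.0
30 531 [0.21 2.15 0.26] 0.0
35 452 [0.11 2.34 0.08] 0.0
35 531 [0.21 2.22 0.11] 0.0
40 452 [ 0.13  2.41 -0.09] 0.0
40 531 [ 0.22  2.28 -0.06] 0.0
```

```bash
sed -i 's/h,a,L1,L2,e,L3=k/h,a,L1,L2,e,L3,dy=k/; s/apply(\[a,0,h\])/apply([a,dy,h])/; s/,250\]/,250,36]/' kin.py; sed -i 's/-tcp\[\[0,2\]\]/-tcp[[0,2]]/' kin.py; python3 kin.py
```

```text
[2.223e+02 2.000e-01 4.235e+02 4.476e+02 4.140e+01 2.515e+02 3.660e+01] [array([ 0.,  0., -0.]), array([ 0. , -0. ,  0.1]), array([-0., -0.,  0.])]
lim
20 452 [0.25 2.19 0.36] 0.0
20 531 [0.38 1.99 0.42] 0.0
25 452 [0.23 2.25 0.23] 0.0
25 531 [0.37 2.05 0.29] 0.0
30 452 [0.23 2.3  0.09] 0.0
30 531 [0.36 2.1  0.16] 0.0
35 452 [ 0.23  2.35 -0.05] 0.0
35 531 [0.36 2.16 0.02] 0.0
40 452 [ 0.25  2.4  -0.21] 0.0
40 531 [ 0.37  2.2  -0.13] 0.0
```

```bash
cat >> h.py <<'E'
def turn(tilt,yaw=.05):
    T=tw(); return np.degrees((R.from_matrix(T[:3,:3]).inv()*R.from_euler("xyz",[np.pi,-np.radians(tilt),yaw])).as_rotvec()).round(2)
E
python3 - <<'E'
from h import *
print(turn(27))
E
```

```text
[ -3.15 -17.9    0.5 ]
```

Call:
send_rows(plan=[{"travel":[0,0,0],"delta_rot":[-0.8,-4.5,0.1],"fingers":0.47},{"travel":[0,0,0],"delta_rot":[-0.8,-4.5,0.1],"fingers":0.47},{"travel":[0,0,0],"delta_rot":[-0.8,-4.5,0.1],"fingers":0.47},{"travel":[0,0,0],"delta_rot":[-0.8,-4.4,0.2],"fingers":0.47},{"travel":[0,0,0],"delta_rot":[0,0,0],"fingers":0.47},{"travel":[0,0,0],"delta_rot":[0,0,0],"fingers":0.47}])

```text
clock: 6.82
eef_pos: [417.5, 61.8, 124.0]
eef_rot: [-3.084, -0.62, 0.061]
wrist_force: [-0.3, -1.2, 0.2]
finger_gap: 24.7
```

```bash
python3 - <<'E'
from h import *
print(turn(27),shift([452,48,11]),manip.read_state()["joints"].round(2),manip.read_state()["eef_rot"])
E
```

```text
[-3.62 -8.51  0.77] (array([-38.3,  22.3,  91.4]), array([428.4,  63.6, 108.6])) [ 0.01 -0.11  2.37  0.32  0.28  1.22] [-3.08385672 -0.62011981  0.06072015]
```

Now past the singularity; finish the turn, then descend.

Call:
send_rows(plan=[{"travel":[0,0,0],"delta_rot":[-1.2,-2.9,0.3],"fingers":0.47},{"travel":[0,0,0],"delta_rot":[-1.2,-2.8,0.3],"fingers":0.47},{"travel":[0,0,0],"delta_rot":[-1.2,-2.8,0.2],"fingers":0.47},{"travel":[0,0,0],"delta_rot":[0,0,0],"fingers":0.47}])

```text
clock: 7.32
eef_pos: [417.7, 62.2, 124.0]
eef_rot: [-3.14, -0.471, 0.05]
wrist_force: [-0.2, 0.7, 0.1]
finger_gap: 25.0
```

```bash
python3 - <<'E'
from h import *
print(turn(27),shift([452,48,11]),manip.read_state()["joints"].round(2),manip.read_state()["eef_rot"])
E
```

```text
[-0.09  0.02  0.  ] (array([-21.4,  16. ,  96.9]), array([426.3,  62.6, 107.1])) [ 0.06 -0.07  2.27 -0.01  0.47  1.59] [-3.13995568 -0.47097245  0.0500141 ]
```

Call:
send_rows(plan=[{"travel":[-4.3,3.2,19.4],"delta_rot":[0,0,0],"fingers":0.47},{"travel":[-4.3,3.2,19.4],"delta_rot":[0,0,0],"fingers":0.47},{"travel":[-4.3,3.2,19.4],"delta_rot":[0,0,0],"fingers":0.47},{"travel":[-4.3,3.2,19.4],"delta_rot":[0,0,0],"fingers":0.47},{"travel":[-4.2,3.2,19.3],"delta_rot":[0,0,0],"fingers":0.47},{"travel":[0,0,0],"delta_rot":[0,0,0],"fingers":0.47}])

```text
clock: 8.07
eef_pos: [442.2, 46.8, 26.9]
eef_rot: [-3.141, -0.468, 0.049]
wrist_force: [-0.2, -0.1, -0.7]
finger_gap: 25.1
```

```bash
python3 - <<'E'
from h import *
print(turn(27),shift([524,51,11]),manip.read_state()["joints"].round(2))
E
```

```text
[-0.01  0.17 -0.07] (array([65.9, -0.2, 32.1]), array([450.8,  47.2,   9.9])) [0.01 0.23 2.28 0.1  0.17 1.44]
```

Call:
send_rows(plan=[{"travel":[6.6,0,3.2],"delta_rot":[0,0,0],"fingers":0.47},{"travel":[6.6,0,3.2],"delta_rot":[0,0,0],"fingers":0.47},{"travel":[6.6,0,3.2],"delta_rot":[0,0,0],"fingers":0.47},{"travel":[6.6,0,3.2],"delta_rot":[0,0,0],"fingers":0.47},{"travel":[6.6,0,3.2],"delta_rot":[0,0,0],"fingers":0.47},{"travel":[6.6,0,3.2],"delta_rot":[0,0,0],"fingers":0.47},{"travel":[6.6,0,3.2],"delta_rot":[0,0,0],"fingers":0.47},{"travel":[6.6,0,3.2],"delta_rot":[0,0,0],"fingers":0.47},{"travel":[6.6,0,3.2],"delta_rot":[0,0,0],"fingers":0.47},{"travel":[6.5,0,3.3],"delta_rot":[0,0,0],"fingers":0.47},{"travel":[0,0,0],"delta_rot":[0,0,0],"fingers":0.47}])

```text
clock: 9.45
eef_pos: [516.5, 50.7, 29.0]
eef_rot: [-3.141, -0.469, 0.049]
wrist_force: [-2.0, -0.4, 0.8]
finger_gap: 24.8
```

```bash
python3 - <<'E'
from h import *
print(turn(27),shift([524,51,11]),manip.read_state()["joints"].round(2))
E
```

```text
[-0.02  0.12 -0.04] (array([-1.4,  0.1,  0.4]), array([525.1,  51.2,  12. ])) [0.02 0.35 2.09 0.06 0.24 1.49]
```

Call:
send_rows(plan=[{"travel":[1.3,0,0.7],"delta_rot":[0,0,0],"fingers":0.47},{"travel":[1.3,0,0.7],"delta_rot":[0,0,0],"fingers":0.47},{"travel":[0,0,0],"delta_rot":[0,0,0],"fingers":0.47}])

```text
clock: 9.82
eef_pos: [517.6, 50.8, 28.5]
eef_rot: [-3.141, -0.466, 0.049]
wrist_force: [-22.1, -2.5, 17.5]
finger_gap: 24.9
```

Call:
send_rows(plan=[{"travel":[1.3,0,0.7],"delta_rot":[0,0,0],"fingers":0.47},{"travel":[0,0,0],"delta_rot":[0,0,0],"fingers":0.47}])

```text
clock: 10.07
eef_pos: [517.9, 50.9, 27.9]
eef_rot: [-3.141, -0.463, 0.049]
wrist_force: [-32.1, -3.6, 20.3]
finger_gap: 25.1
```

Call:
send_rows(plan=[{"travel":[0.9,0,0.4],"delta_rot":[0,0,0],"fingers":0.47},{"travel":[0,0,0],"delta_rot":[0,0,0],"fingers":0.47}])

```text
clock: 10.32
eef_pos: [518.1, 51.0, 27.8]
eef_rot: [-3.141, -0.462, 0.049]
wrist_force: [-40.9, -3.2, 30.7]
finger_gap: 25.0
```

Call:
send_rows(plan=[{"travel":[-9,0,-4.5],"delta_rot":[0,0,0],"fingers":0.47},{"travel":[-18,0,-9],"delta_rot":[0,0,0],"fingers":0.47},{"travel":[-27,0,-13],"delta_rot":[0,0,0],"fingers":0.47},{"travel":[-10,0,-40],"delta_rot":[0,0,0],"fingers":0.8},{"travel":[-10,0,-45],"delta_rot":[0,0,0],"fingers":1},{"travel":[0,0,-40],"delta_rot":[0,0,0],"fingers":1},{"travel":[0,0,-30],"delta_rot":[0,0,0],"fingers":1},{"travel":[0,0,0],"delta_rot":[0,0,0],"fingers":1}])

```text
clock: 11.32
eef_pos: [374.5, 43.6, 159.5]
eef_rot: [-3.141, -0.476, 0.049]
wrist_force: [0.3, -0.8, 0.5]
finger_gap: 0.5
```

```bash
python3 - <<'E'
from h import *
print(manip.read_state()["joints"].round(2),turn(27),shift([535,30,150]))
c=wrist(); P=cloud(c); T=c["world_from_camera"]; save(c,"w1.png",s=1.4)
for o in("station","left_edge","right_edge","bay_stop","shelf_edge","diverter_knob","tray","beaker"):
    for d in tip_of(o,"wrist")[:2]: print(o,round(d["confidence"],2),w(T,d["at"]).round(),w2st(w(T,d["at"])).round())
for o in("tray","beaker","diverter_knob"):
    for d in masks_of(o,"wrist")[:2]:
        p=P[d["region"]&(c["z_map"]>0)]
        if len(p)<8: continue
        lo,hi=np.percentile(p,[3,97],axis=0); print(o,round(d["confidence"],2),len(p),np.median(p,0).round(),lo.round(),hi.round())
E
```

```text
[ 0.   -0.28  2.34  0.04  0.61  1.5 ] [-0.   -0.25 -0.03] (array([137.6,  21.5,  62.5]), array([383.2,  44. , 142.6]))
station 0.58 [603.  19.   3.] [-6. -0.]
tray 0.96 [582.  52.   2.] [-26.  33.]
beaker 0.96 [545. -20.  -2.] [-66. -36.]
tray 0.66 4972 [567.  54.  13.] [531.  26.   1.] [609.  82.  26.]
beaker 0.85 4557 [551. -18.  39.] [521. -40.   7.] [568.   6.  63.]
diverter_knob 0.68 1231 [546.  14. 112.] [511.   3.  91.] [554.  24. 168.]
diverter_knob 0.17 15357 [574.  16.  65.] [ 545. -129.    4.] [645. 168. 121.]
```

View pics/w1.png

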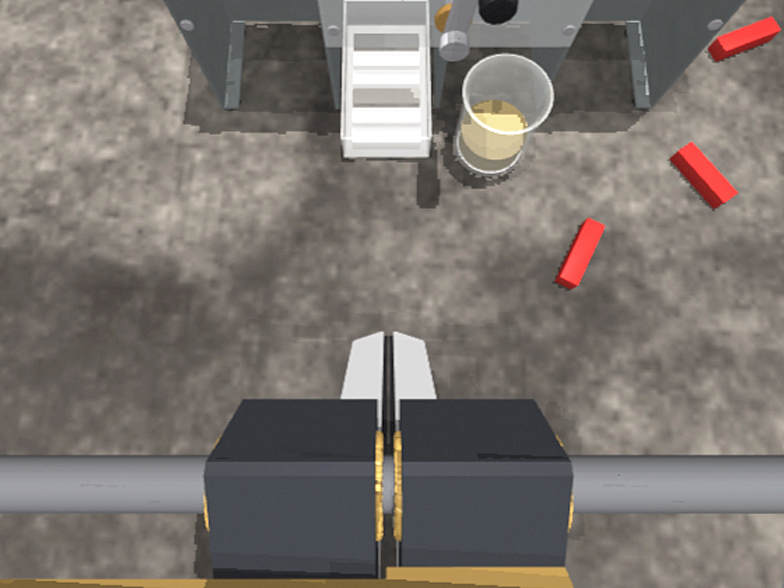

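The tray moved about 60 mm and hit a firm stop at 40 N; its front is at (388,155) in this picture, next to the untouched beaker. Next is the lever, approached from its left with the fingers closed.

```bash
python3 - <<'E'
from h import *
print(shift([540,52,140]))
for n in("top","scene"):
    c=camera(n); P=cloud(c).reshape(-1,3)
    b=P[(P[:,2]>195)&(P[:,2]<275)&(P[:,0]>625)&(P[:,0]<670)&(abs(P[:,1]-20)<110)]
    print(n,"panel",len(b),np.percentile(b[:,0],[5,50,95]).round(1) if len(b) else"")
    t=P[(P[:,2]>5)&(P[:,2]<28)&(P[:,0]>500)&(P[:,0]<560)&(P[:,1]>28)&(P[:,1]<76)]
    print(n,"tray",len(t),np.percentile(t[:,0],[1,5,20]).round(1) if len(t) else"")
E
```

```text
(array([140.6,  -0.2,  71.7]), array([382.4,  44. , 140.3]))
top panel 1 [625.3 625.3 625.3]
top tray 172 [533.2 533.6 535.5]
scene panel 415 [637.8 643.4 647.6]
scene tray 0
```

Call:
send_rows(plan=[{"travel":[23.5,0,12],"delta_rot":[0,0,0],"fingers":1},{"travel":[23.5,0,12],"delta_rot":[0,0,0],"fingers":1},{"travel":[23.5,0,12],"delta_rot":[0,0,0],"fingers":1},{"travel":[23.5,0,12],"delta_rot":[0,0,0],"fingers":1},{"travel":[23.5,0,12],"delta_rot":[0,0,0],"fingers":1},{"travel":[23,0,12],"delta_rot":[0,0,0],"fingers":1},{"travel":[0,0,0],"delta_rot":[0,0,0],"fingers":1},{"travel":[0,8,0],"delta_rot":[0,0,0],"fingers":1},{"travel":[0,8,0],"delta_rot":[0,0,0],"fingers":1},{"travel":[0,8,0],"delta_rot":[0,0,0],"fingers":1},{"travel":[0,6,0],"delta_rot":[0,0,0],"fingers":1},{"travel":[0,6,0],"delta_rot":[0,0,0],"fingers":1},{"travel":[0,4,0],"delta_rot":[0,0,0],"fingers":1},{"travel":[0,0,0],"delta_rot":[0,0,0],"fingers":1}])

```text
clock: 13.78
eef_pos: [533.6, 11.2, 157.0]
eef_rot: [-3.141, -0.47, 0.049]
wrist_force: [-1.0, -0.8, 0.2]
finger_gap: 0.8
```

Call:
send_rows(plan=[{"travel":[0,4,0],"delta_rot":[0,0,0],"fingers":1},{"travel":[0,3,0],"delta_rot":[0,0,0],"fingers":1},{"travel":[0,0,0],"delta_rot":[0,0,0],"fingers":1}])

```text
clock: 14.15
eef_pos: [533.9, 4.2, 157.0]
eef_rot: [-3.141, -0.47, 0.049]
wrist_force: [0.2, 0.5, -0.7]
finger_gap: 0.7
```

Call:
send_rows(plan=[{"travel":[0,2,0],"delta_rot":[0,0,0],"fingers":1},{"travel":[0,2,0],"delta_rot":[0,0,0],"fingers":1},{"travel":[0,0,0],"delta_rot":[0,0,0],"fingers":1}])

```text
clock: 14.52
eef_pos: [533.9, 2.6, 156.8]
eef_rot: [-3.137, -0.47, 0.049]
wrist_force: [1.6, 23.6, -0.2]
finger_gap: 0.8
```

Call:
send_rows(plan=[{"travel":[0,-10,0],"delta_rot":[0,0,0],"fingers":1},{"travel":[0,-20,0],"delta_rot":[0,0,0],"fingers":1},{"travel":[-10,0,-40],"delta_rot":[0,0,0],"fingers":1},{"travel":[-10,0,-50],"delta_rot":[0,0,0],"fingers":1},{"travel":[-10,0,-30],"delta_rot":[0,0,0],"fingers":1},{"travel":[0,0,0],"delta_rot":[0,0,0],"fingers":1}])

```text
clock: 15.28
eef_pos: [451.6, 26.3, 252.2]
eef_rot: [3.141, -0.474, 0.049]
wrist_force: [0.7, 0.2, -0.0]
finger_gap: 0.4
```

```bash
python3 - <<'E'
from h import *
from scipy.optimize import least_squares
k=[222.3,.2,423.5,447.6,41.4,251.5,36.6]
def fk(q):
    h,a,L1,L2,e,L3,dy=k
    A=R.from_euler("z",q[0]); B=A*R.from_euler("y",q[1]); C=B*R.from_euler("y",q[2]); W=C*R.from_euler("z",q[3])*R.from_euler("y",q[4])
    return A.apply([a,dy,h])+B.apply([0,0,L1])+C.apply([e,0,L2])+W.apply([0,0,L3]), W.apply([0,0,1.])
print(manip.read_state()["joints"].round(2), shift([560,-112,250]), turn(48))
for tilt in(40,45,50):
  for p in([520,-112,270],[610,-112,189],[610,-5,189]):
    t=np.radians(tilt); d=np.array([np.sin(t)*np.cos(.05),np.sin(t)*.05,-np.cos(t)]); tcp=np.array(p)-19*d
    g=least_squares(lambda q:np.r_[fk(q)[0]-tcp,300*(fk(q)[1]-d)],[-.2,.2,1.9,.1,.6])
    print(tilt,p,g.x.round(2),round(g.cost,3))
c=wrist(); P=cloud(c); T=c["world_from_camera"]; save(c,"w2.png",s=1.4)
for o in("left_edge","right_edge","diverter_knob","tray","cuvette","beaker"):
    for d in tip_of(o,"wrist")[:2]: print(o,round(d["confidence"],2),w(T,d["at"]).round(),w2st(w(T,d["at"])).round())
for o in("cuvette","diverter_knob"):
    for d in masks_of(o,"wrist")[:2]:
        p=P[d["region"]&(c["z_map"]>0)]
        if len(p)<8: continue
        lo,hi=np.percentile(p,[3,97],axis=0); print(o,round(d["confidence"],2),len(p),np.median(p,0).round(),lo.round(),hi.round())
E
```

```text
[-0.05 -0.2   2.05  0.06  0.82  1.44] (array([ 89.2, 143.5,  29.3]), array([460.3,  26.7, 235.3])) [ 0.03 20.82 -0.03]
40 [520, -112, 270] [-0.44 -0.13  1.98  0.48  0.71] 0.0
40 [610, -112, 189] [-0.35  0.17  1.88  0.55  0.5 ] 0.0
40 [610, -5, 189] [-0.12  0.14  1.92  0.27  0.41] 0.0
45 [520, -112, 270] [-0.46 -0.15  2.04  0.62  0.63] 0.0
45 [610, -112, 189] [-0.37  0.16  1.93  0.78  0.42] 0.0
45 [610, -5, 189] [-0.12  0.12  1.98  0.44  0.29] 0.0
50 [520, -112, 270] [-0.48 -0.17  2.1   0.81  0.57] 0.0
50 [610, -112, 189] [-0.38  0.16  1.99  1.1   0.37] 0.0
50 [610, -5, 189] [-0.13  0.12  2.03  0.83  0.19] 0.0
left_edge 0.67 [605.  56. 179.] [-2. 36.]
right_edge 0.88 [608. -17. 180.] [ -3. -37.]
diverter_knob 0.71 [532. -15. 155.] [-79. -32.]
tray 0.82 [581.  50.   3.] [-26.  32.]
tray 0.73 [602.  21.   1.] [-7.  1.]
cuvette 0.92 [467. -75.   6.] [-147.  -88.]
cuvette 0.82 [ 634. -198.    4.] [  14. -219.]
beaker 0.56 [545. -17.  -1.] [-66. -34.]
cuvette 0.96 1341 [603. -73. 192.] [584. -83. 182.] [627. -65. 193.]
cuvette 0.73 639 [ 526. -159.   12.] [ 508. -174.    0.] [ 544. -144.   14.]
diverter_knob 0.83 4422 [595.  -7. 146.] [516. -22.  97.] [634.  23. 162.]
```

View pics/w2.png

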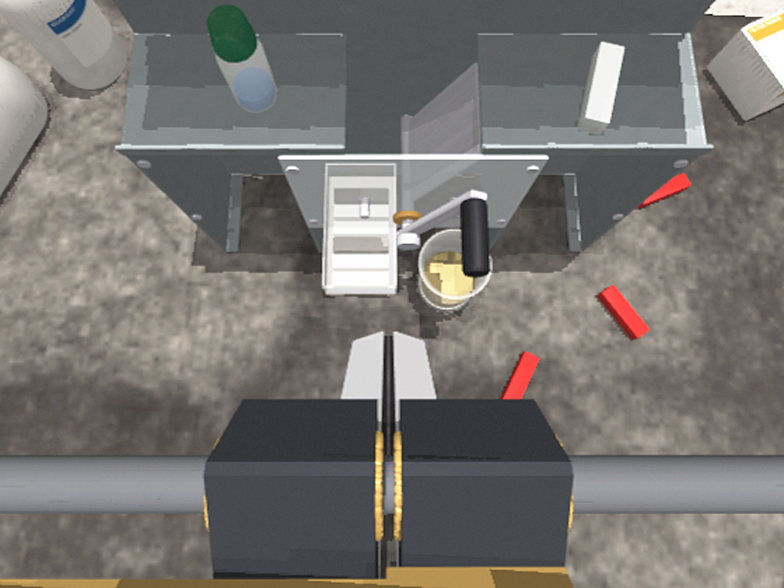

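Call:
send_rows(plan=[{"travel":[0,25,0],"delta_rot":[0,4.8,0],"fingers":1},{"travel":[0,35,0],"delta_rot":[0,4.8,0],"fingers":1},{"travel":[0,35,0],"delta_rot":[0,4.8,0],"fingers":1},{"travel":[0,35,0],"delta_rot":[0,4.6,0],"fingers":1},{"travel":[0,0,0],"delta_rot":[0,0,0],"fingers":1}])

```text
clock: 16.35
eef_pos: [457.4, -101.4, 249.3]
eef_rot: [-3.138, -0.792, 0.045]
wrist_force: [-0.4, 1.3, 0.7]
finger_gap: 0.6
```

```bash
python3 - <<'E'
from h import *
print(manip.read_state()["joints"].round(2), shift([551,-113,245]), shift([609,-110,189]),turn(46))
E
```

```text
[-0.5  -0.24  2.2   0.72  0.6   0.54] (array([62.3, 16. , 50.1]), array([ 470.9, -100.8,  235.9])) (array([ 63.2,  15.9, 130.8]), array([ 470.9, -100.8,  235.9])) [ 0.01  0.61 -0.2 ]
```

Call:
send_rows(plan=[{"travel":[15.6,4,12.5],"delta_rot":[0,0.3,-0.1],"fingers":1},{"travel":[15.6,4,12.5],"delta_rot":[0,0.3,-0.1],"fingers":1},{"travel":[15.6,4,12.5],"delta_rot":[0,0,0],"fingers":1},{"travel":[15.6,4,12.5],"delta_rot":[0,0,0],"fingers":1},{"travel":[0,0,20],"delta_rot":[0,0,0],"fingers":1},{"travel":[0,0,20],"delta_rot":[0,0,0],"fingers":1},{"travel":[0,0,15],"delta_rot":[0,0,0],"fingers":1},{"travel":[0,0,0],"delta_rot":[0,0,0],"fingers":1}])

```text
clock: 17.35
eef_pos: [577.7, -108.2, 220.7]
eef_rot: [-3.14, -0.801, 0.053]
wrist_force: [-0.6, 0.3, -0.1]
finger_gap: 0.5
```

```bash
python3 - <<'E'
from h import *
print(manip.read_state()["joints"].round(2), shift([609,-111,189]),turn(46))
c=wrist(); save(c,"w3.png",s=1.2)
E
```

```text
[-0.38  0.09  1.97  0.78  0.44  0.53] (array([-1.2,  4.6, 25.4]), array([ 591.4, -107.4,  207.5])) [-0.21  0.11  0.14]
```

View pics/w3.png

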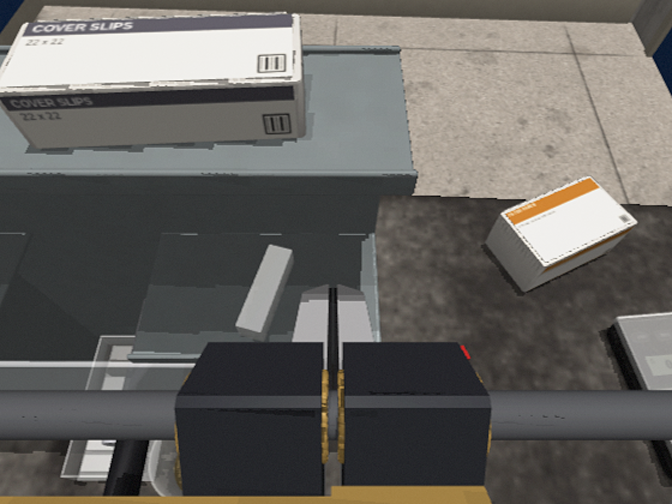

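The fingertips at (333,287) are just to the right of the cuvette at (265,290), on its outer side. I'm lowering the rest of the way.

Call:
send_rows(plan=[{"travel":[-0.4,1.5,8.5],"delta_rot":[0,0,0],"fingers":1},{"travel":[-0.4,1.5,8.5],"delta_rot":[0,0,0],"fingers":1},{"travel":[-0.4,1.5,8],"delta_rot":[0,0,0],"fingers":1},{"travel":[0,0,0],"delta_rot":[0,0,0],"fingers":1}])

```text
clock: 17.9
eef_pos: [595.0, -113.0, 202.7]
eef_rot: [3.142, -0.802, 0.053]
wrist_force: [-0.3, 0.5, -0.1]
finger_gap: 0.7
```

Call:
send_rows(plan=[{"travel":[0,-5,0],"delta_rot":[0,0,0],"fingers":1},{"travel":[0,-5,0],"delta_rot":[0,0,0],"fingers":1},{"travel":[0,-4,0],"delta_rot":[0,0,0],"fingers":1},{"travel":[0,-4,0],"delta_rot":[0,0,0],"fingers":1},{"travel":[0,-4,0],"delta_rot":[0,0,0],"fingers":1},{"travel":[0,-4,0],"delta_rot":[0,0,0],"fingers":1},{"travel":[0,-4,0],"delta_rot":[0,0,0],"fingers":1},{"travel":[0,-4,0],"delta_rot":[0,0,0],"fingers":1},{"travel":[0,-4,0],"delta_rot":[0,0,0],"fingers":1},{"travel":[0,-4,0],"delta_rot":[0,0,0],"fingers":1},{"travel":[0,-4,0],"delta_rot":[0,0,0],"fingers":1},{"travel":[0,-4,0],"delta_rot":[0,0,0],"fingers":1},{"travel":[0,0,0],"delta_rot":[0,0,0],"fingers":1}])

```text
clock: 19.52
eef_pos: [592.2, -62.8, 203.4]
eef_rot: [3.141, -0.803, 0.054]
wrist_force: [1.3, -0.5, -0.4]
finger_gap: 0.5
```

```bash
python3 - <<'E'
from h import *
print(manip.read_state()["joints"].round(2),turn(46),shift([608,-30,189]))
c=wrist(); save(c,"w4.png",s=1.2); P=cloud(c)
for d in masks_of("cuvette","wrist")[:4]:
    p=P[d["region"]&(c["z_map"]>0)]
    if len(p)>8 and np.median(p[:,2])>150: print(round(d["confidence"],2),len(p),*np.percentile(p,[3,50,97],axis=0).round())
E
```

```text
[-0.26  0.12  1.98  0.73  0.34  0.64] [-0.13 -0.02  0.16] (array([  1.8, -31.9,   3.6]), array([605.9, -62. , 190.2]))
0.86 1367 [589. -67. 189.] [602. -46. 192.] [624. -35. 193.]
```

View pics/w4.png

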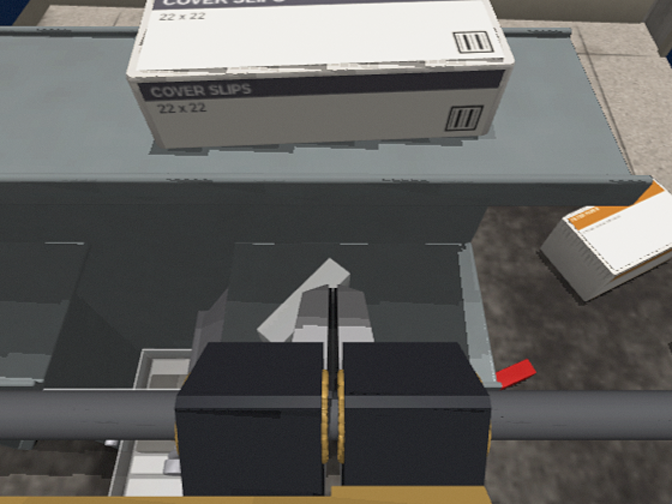

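The cuvette has swung: its back end (332,265) lags because the tapered tip touches forward of its middle. I'll back off, reach about 13 mm deeper, and push its rear part to straighten it.

Call:
send_rows(plan=[{"travel":[0,8,0],"delta_rot":[0,0,0],"fingers":1},{"travel":[0,9,0],"delta_rot":[0,0,0],"fingers":1},{"travel":[0,9,0],"delta_rot":[0,1.5,0],"fingers":1},{"travel":[4.2,0,5],"delta_rot":[0,1.5,0],"fingers":1},{"travel":[4.2,0,5],"delta_rot":[0,0,0],"fingers":1},{"travel":[0,0,0],"delta_rot":[0,0,0],"fingers":1}])

```text
clock: 20.38
eef_pos: [607.0, -88.5, 203.1]
eef_rot: [3.141, -0.855, 0.054]
wrist_force: [0.8, 0.0, -0.4]
finger_gap: 0.5
```

```bash
python3 - <<'E'
from h import *
print(manip.read_state()["joints"].round(2),turn(49),shift([620,-86,188]))
E
```

```text
[-0.32  0.16  1.96  0.98  0.34  0.37] [-0.12  0.    0.15] (array([-2.8, -1.9,  0.8]), array([621.3, -87.8, 190.6]))
```

Call:
send_rows(plan=[{"travel":[-1.4,-3,1],"delta_rot":[0,0,0],"fingers":1},{"travel":[0,-4,0],"delta_rot":[0,0,0],"fingers":1},{"travel":[0,-4,0],"delta_rot":[0,0,0],"fingers":1},{"travel":[0,-4,0],"delta_rot":[0,0,0],"fingers":1},{"travel":[0,-4,0],"delta_rot":[0,0,0],"fingers":1},{"travel":[0,-4,0],"delta_rot":[0,0,0],"fingers":1},{"travel":[0,-3,0],"delta_rot":[0,0,0],"fingers":1},{"travel":[0,0,0],"delta_rot":[0,0,0],"fingers":1}])

```text
clock: 21.38
eef_pos: [605.1, -62.1, 201.3]
eef_rot: [3.141, -0.856, 0.054]
wrist_force: [-0.3, 0.5, -0.4]
finger_gap: 0.1
```

```bash
cat > look.py <<'E'
from h import *
import sys
print(manip.read_state()["joints"].round(2),shift([620,-30,188]))
c=wrist(); save(c,sys.argv[1],s=1.2); P=cloud(c)
for d in masks_of("cuvette","wrist")[:4]:
    p=P[d["region"]&(c["z_map"]>0)]
    if len(p)>8 and np.median(p[:,2])>150:
        p=p[p[:,2]>189]; (cx,cy),wh,a=cv2.minAreaRect(p[:,:2].astype(np.float32)); print(round(d["confidence"],2),len(p),*np.percentile(p,[3,50,97],axis=0).round(),"rect",cx,cy,wh,a)
E
python3 look.py w5.png
```

```text
[-0.26  0.15  1.98  0.94  0.29  0.44] (array([  0.8, -31.3,   2.3]), array([619.4, -61.3, 188.9]))
0.7 1005 [600. -50. 191.] [609. -43. 192.] [625. -33. 194.] rect 594.7005615234375 -42.71940994262695 (65.9380111694336, 22.82522201538086) 3.9353625774383545
```

View pics/w5.png

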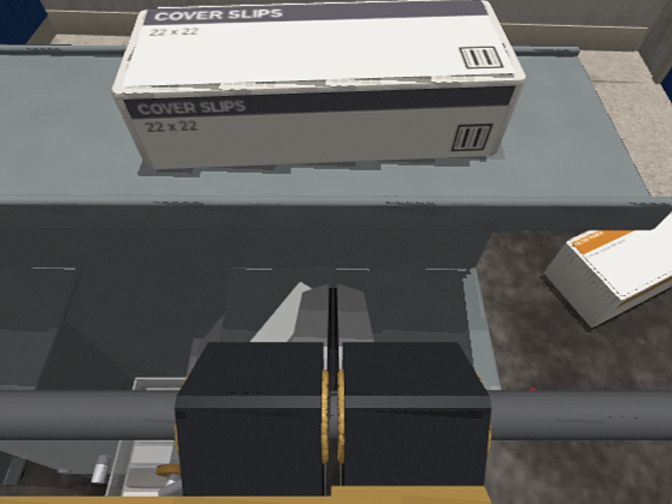

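Call:
send_rows(plan=[{"travel":[0,-3,0],"delta_rot":[0,0,0],"fingers":1},{"travel":[0,-3,0],"delta_rot":[0,0,0],"fingers":1},{"travel":[0,-3,0],"delta_rot":[0,0,0],"fingers":1},{"travel":[0,-3,0],"delta_rot":[0,0,0],"fingers":1},{"travel":[0,-3,0],"delta_rot":[0,0,0],"fingers":1},{"travel":[0,0,0],"delta_rot":[0,0,0],"fingers":1}])

```text
clock: 22.22
eef_pos: [604.3, -47.1, 201.3]
eef_rot: [3.141, -0.856, 0.054]
wrist_force: [0.1, -0.5, -1.0]
finger_gap: 0.7
```

```bash
python3 look.py w6.png
```

```text
[-0.22  0.14  1.99  0.9   0.27  0.5 ] (array([  0.8, -16.2,   2.3]), array([618.6, -46.3, 188.9]))
0.6 937 [600. -33. 191.] [608. -28. 192.] [624. -19. 193.] rect 605.8410034179688 -26.64187240600586 (18.849180221557617, 39.99789810180664) 89.7973861694336
```

View pics/w6.png

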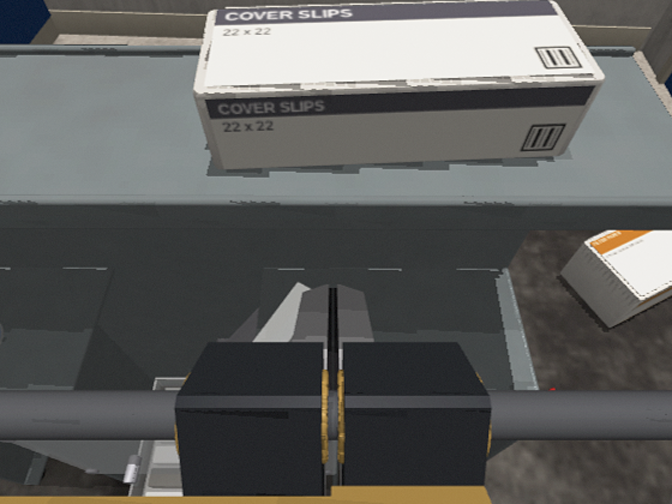

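The cuvette now rides stably against the fingers at (285,320), with its centre about 11 mm from the edge. I'm pushing it over.

Call:
send_rows(plan=[{"travel":[0,-3,0],"delta_rot":[0,0,0],"fingers":1},{"travel":[0,-3,0],"delta_rot":[0,0,0],"fingers":1},{"travel":[0,-3,0],"delta_rot":[0,0,0],"fingers":1},{"travel":[0,-3,0],"delta_rot":[0,0,0],"fingers":1},{"travel":[0,-3,0],"delta_rot":[0,0,0],"fingers":1},{"travel":[0,-3,0],"delta_rot":[0,0,0],"fingers":1},{"travel":[0,-3,0],"delta_rot":[0,0,0],"fingers":1},{"travel":[0,-3,0],"delta_rot":[0,0,0],"fingers":1},{"travel":[0,-3,0],"delta_rot":[0,0,0],"fingers":1},{"travel":[0,-3,0],"delta_rot":[0,0,0],"fingers":1},{"travel":[0,0,0],"delta_rot":[0,0,0],"fingers":1},{"travel":[0,0,0],"delta_rot":[0,0,0],"fingers":1}])

```text
clock: 23.82
eef_pos: [602.7, -17.4, 201.3]
eef_rot: [3.141, -0.856, 0.054]
wrist_force: [-0.6, -0.7, 0.3]
finger_gap: 0.4
```

```bash
python3 look.py w7.png
```

```text
[-0.15  0.13  2.    0.79  0.22  0.66] (array([ 0.8, 13.5,  2.3]), array([617. , -16.6, 188.9]))
```

Call:
send_rows(plan=[{"travel":[0,4,-3],"delta_rot":[0,0,0],"fingers":1},{"travel":[0,0,-15],"delta_rot":[0,0,0],"fingers":1},{"travel":[0,0,-25],"delta_rot":[0,0,0],"fingers":1},{"travel":[0,0,-30],"delta_rot":[0,0,0],"fingers":1},{"travel":[0,0,-30],"delta_rot":[0,0,0],"fingers":1},{"travel":[0,0,-30],"delta_rot":[0,0,0],"fingers":1},{"travel":[0,0,-20],"delta_rot":[0,-5,0],"fingers":1},{"travel":[0,0,0],"delta_rot":[0,-5,0],"fingers":1},{"travel":[0,0,0],"delta_rot":[0,-5,0],"fingers":1},{"travel":[0,0,0],"delta_rot":[0,0,0],"fingers":1}])

```text
clock: 25.18
eef_pos: [488.0, -27.6, 302.1]
eef_rot: [3.141, -0.595, 0.054]
wrist_force: [1.1, 0.1, -0.3]
finger_gap: 0.1
```

```bash
python3 - <<'E'
from h import *
c=wrist(); P=cloud(c); T=c["world_from_camera"]; save(c,"w8.png",s=1.4)
for o in("tray","diverter_knob","beaker","vial"):
    for d in tip_of(o,"wrist")[:2]: print(o,round(d["confidence"],2),w(T,d["at"]).round(),w2st(w(T,d["at"])).round())
for d in masks_of("cuvette","wrist"):
    p=P[d["region"]&(c["z_map"]>0)]; print("cuv",round(d["confidence"],2),np.median(p,0).round())
for d in masks_of("tray","wrist")[:2]:
    p=P[d["region"]&(c["z_map"]>0)]; print("tray",round(d["confidence"],2),*np.percentile(p,[2,50,98],axis=0).round())
E
```

```text
tray 0.89 [582.  54.   1.] [-25.  36.]
diverter_knob 0.62 [531. -16. 155.] [-79. -32.]
vial 0.91 [592. 103. 179.] [-13.  84.]
cuv 0.8 [ 632. -197.   12.]
cuv 0.79 [ 526. -160.   12.]
tray 0.57 [531.  24.   1.] [557.  57.  13.] [636.  82.  27.]
```

View pics/w8.png

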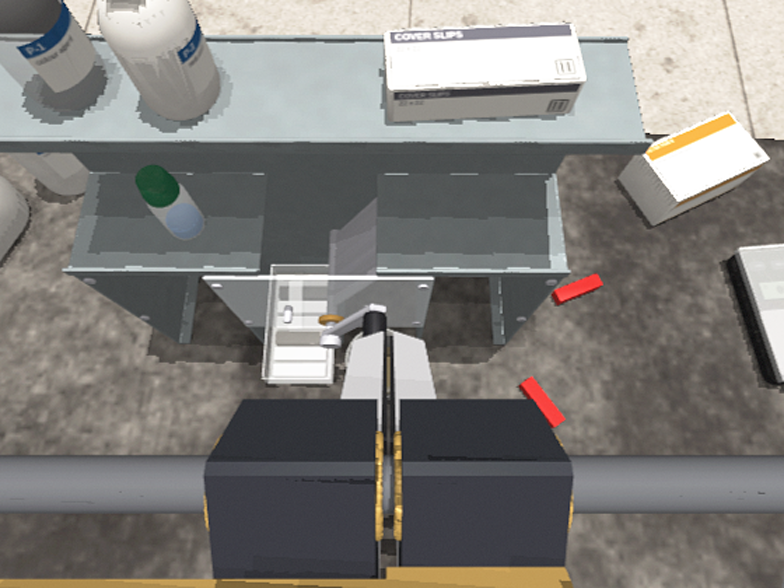

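The ledge is empty, the lever is over to the right at (375,315), and the vial and bottles are standing. I'm moving to a clear view of the tray to confirm the cuvette is in it.

Call:
send_rows(plan=[{"travel":[-20,-20,-20],"delta_rot":[0,0,0],"fingers":1},{"travel":[-10,-30,0],"delta_rot":[0,-3,0],"fingers":1},{"travel":[0,-30,0],"delta_rot":[0,-3,0],"fingers":1},{"travel":[0,0,0],"delta_rot":[0,0,0],"fingers":1}])

```text
clock: 26.02
eef_pos: [447.3, 51.9, 301.6]
eef_rot: [3.141, -0.489, 0.056]
wrist_force: [-0.7, -0.5, -1.4]
finger_gap: 0.5
```

```bash
python3 - <<'E'
from h import *
c=wrist(); P=cloud(c); T=c["world_from_camera"]; print(tw()[:3,3].round())
im=c["color"][...,::-1]
# project tray box and crop
f,cx,cy=K(c); Ti=np.linalg.inv(T)
q=np.array([w(Ti,[x,y,z]) for x in(530,645) for y in(10,95) for z in(0,70)]); u=cx+f*q[:,0]/-q[:,2]; v=cy-f*q[:,1]/-q[:,2]
a,b,d,e=[int(t) for t in(max(u.min()-10,0),max(v.min()-10,0),min(u.max()+10,560),min(v.max()+10,420))]; print(a,b,d,e)
A=im[b:e,a:d]; g=cv2.resize(A,(390,int(390*A.shape[0]/A.shape[1])),interpolation=cv2.INTER_CUBIC)
t=camera("top"); B=t["color"][200:300,240:330,::-1]; Pt=cloud(t)
h=cv2.resize(B,(390,433),interpolation=cv2.INTER_CUBIC); H=max(g.shape[0],433)
o=np.zeros((H,780,3),np.uint8); o[:g.shape[0],:390]=g; o[:433,390:]=h; cv2.imwrite("pics/fin.png",o[:600])
for n,Q in(("wrist",P),("top",Pt)):
    m=Q.reshape(-1,3); m=m[(m[:,0]>536)&(m[:,0]<640)&(m[:,1]>25)&(m[:,1]<82)&(m[:,2]>17)&(m[:,2]<60)]
    print(n,len(m)); 
    for x in range(536,640,8):
        s=m[(m[:,0]>=x)&(m[:,0]<x+8)]; print(x,len(s),np.percentile(s,[10,50,90],axis=0).round()[:,1:].tolist() if len(s)>3 else "")
for nm in("cuvette","tray"):
  for cam in("wrist","top","scene"):
    if cam=="scene": c2=camera("scene")
    TT={"wrist":T,"top":t["world_from_camera"]}.get(cam) if cam!="scene" else c2["world_from_camera"]
    for d in search_frame(nm,cam): print(nm,cam,round(d["confidence"],2),w(TT,d["at"]).round())
E
```

```text
[447.  51. 301.]
231 101 331 233
wrist 473
536 15 [[80.0, 21.0], [80.0, 25.0], [81.0, 26.0]]
544 18 [[25.0, 24.0], [81.0, 25.0], [82.0, 26.0]]
552 14 [[25.0, 25.0], [53.0, 25.0], [81.0, 27.0]]
560 14 [[26.0, 19.0], [27.0, 26.0], [82.0, 27.0]]
568 23 [[26.0, 19.0], [27.0, 22.0], [78.0, 27.0]]
576 48 [[27.0, 20.0], [57.0, 26.0], [63.0, 27.0]]
584 0 
592 0 
600 0 
608 0 
616 0 
624 0 
632 341 [[28.0, 26.0], [40.0, 42.0], [52.0, 56.0]]
top 100
536 5 [[26.0, 20.0], [26.0, 26.0], [54.0, 26.0]]
544 5 [[27.0, 17.0], [27.0, 23.0], [45.0, 28.0]]
552 6 [[28.0, 18.0], [44.0, 18.0], [64.0, 27.0]]
560 0 
568 4 [[43.0, 17.0], [48.0, 18.0], [68.0, 18.0]]
576 11 [[55.0, 18.0], [60.0, 25.0], [66.0, 27.0]]
584 0 
592 0 
600 0 
608 0 
616 6 [[59.0, 26.0], [62.0, 28.0], [68.0, 28.0]]
624 0 
632 63 [[39.0, 20.0], [55.0, 30.0], [66.0, 56.0]]
cuvette wrist 0.86 [ 526. -160.   12.]
cuvette wrist 0.67 [ 631. -208.   17.]
cuvette wrist 0.55 [471. -75.  18.]
cuvette wrist 0.46 [580.  58.  24.]
cuvette wrist 0.28 [554.  53.  16.]
cuvette top 0.43 [ 529. -155.   11.]
cuvette top 0.42 [ 632. -188.   14.]
cuvette top 0.39 [466. -75.  13.]
cuvette scene 0.53 [ 525. -165.   10.]
tray wrist 0.62 [555.  52.  14.]
tray top 0.63 [564.  56.   7.]
```

View pics/fin.png

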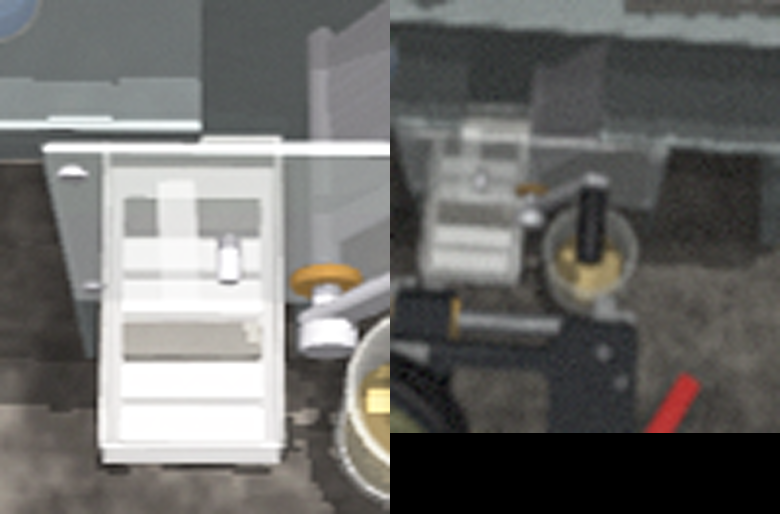

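The crop shows a seventh block lying lengthwise across the row, at left-picture (178,240). It measures x 576–620, y≈60, top z≈27, so it is in the tray on top of the others. One numeric check that the tray is home, then I hand in.

```bash
python3 - <<'E'
from h import *
c=wrist(); P=cloud(c).reshape(-1,3); st=np.c_[(P[:,:2]-ST[:,2])@ST[:,:2],P[:,2]]
a=st[(st[:,0]>20)&(st[:,0]<45)&(st[:,1]>5)&(st[:,1]<65)&(st[:,2]>32)&(st[:,2]<60)]
b=st[(st[:,0]>-90)&(st[:,0]<-60)&(st[:,1]>12)&(st[:,1]<58)&(st[:,2]>4)&(st[:,2]<22)]
print("panel",len(a),np.percentile(a[:,0],[10,50,90]).round(1)," tray front",len(b),np.percentile(b[:,0],[2,10,50]).round(1))
E
```

```text
panel 231 [29.7 30.2 30.7]  tray front 421 [-75.5 -75.3 -67.9]
```

```bash
python3 -c "
from cell import manip
print(manip.sign_off())"
```

```text
the job is handed in; nothing more can be done
None
```

The job is done and handed in at about 26 s of the 48 s. The tray is home, the lever is thrown over, and the spent cuvette is in the tray.

- **Tray:** I slid it in about 60 mm until it met a firm stop at about 40 N. A last depth check put its front 105.6 mm from the back panel. The tray is 105 mm long, so it is home within the measuring error.
- **Lever:** I pushed it right until it met its stop at 24 N. The knob measured y ≈ −32 mm in the station's frame, where fully over is −34 mm.
- **Cuvette:** I pushed it along the right ledge without lifting it. Partway, it swung to about 45° because the tapered fingertips touched it ahead of its middle. I backed off, reached deeper and straightened it by pushing its rear, then pushed it over the inner edge. The last picture and depth show it lying lengthwise on top of the others in the tray (x 576–620, top z ≈ 27 mm).
- **Left standing:** the vial and bottles still stood in the overview after the drop. The beaker still stood in the final top view, though I did not measure it again after the cuvette push.

**Checks that disagreed or failed:** camera estimates of the station's x position differed by up to about 6 mm, so I relied on the contact forces and on distances taken within one picture. The network's detection of the cuvette inside the tray was weak (0.46), so the picture and depth carried that check.

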